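Slide the e-reader out over the shelf edge

ROBOT

A 6-joint arm with a two-finger parallel gripper is mounted at the origin on the work surface. World frame = base frame: x ahead of the robot, y to its left, z up, the work surface at z = 0. Lengths are in m, angles in rad, forces in N, time in s.
With the tool pointing down it reaches from about 0.25 to 0.725 m from the base axis. Payload 4 kg.
Tool frame: the origin (TCP) lies on the centre line of the jaws, within the pads' length; the fingertips stand 17 mm ahead of it and the grasp point (between the pads) lies 2 mm behind it; z points along the fingers, y is the line along which they close (so a half turn about z gives the same grasp; the last joint's range is limited). The gripper opens to 85 mm and grips with 20 to 120 N. Pads are 22 mm wide; open, the fingers measure 114 mm over their backs; the gripper's body (76 mm by 85 mm) begins 54 mm behind the grasp point. The pads swing forward as they close: fully open they stand 13 mm farther back than shut.
Start: joints at [-1.348, 0.241, 0.005, 1.335, 0, 1.571], TCP at [0.11, -0.488, 0.212] pointing down, gripper open.
Joint ranges: [-2.72, 2.72], [-1.05, 1.87], [-1.09, 1.28], [-1.99, 2.15], [-1.42, 1.44], [-3.14, 3.14]. Speed limits (rad/s): [2.79, 2.79, 3.14, 3.14, 3.14, 3.14].

INTERFACE

Orientations are given as a unit quaternion [x, y, z, w].
In Python, from workcell import get_obs, imaging, order gives the robot as it stands.
- The arm moves only by the tool apply_moves, never from a script. Its argument "targets" is a list that holds one entry, the list of rows, each a list of 5 numbers: the shift along the world's x, y, z in units of 40 mm (1.0 is 40 mm), then the turn about the world's z in degrees, then the gripper command: -1 is shut, 1 is fully open, values between are in proportion. In form: [[[dx, dy, dz, turn, fingers], ...]]. A call has 1 to 8 rows; each row shifts and turns the commanded pose from where the row before left it; what a row does not reach is not made up. A row lasts 1/12 s, in which the tool goes at most 41.7 mm and 7.16 degrees, less where a joint would pass 70% of its speed; a pose out of reach is approached as far as the arm can. A call is refused whole if a number of a shift passes 1 or a number of a turn 7.16, either way. A call with a gripper value outside its range is refused whole. The fingers move at their own pace and stop on an object; the grip force is fixed at half the most. Time passes only in rows, so rows that do not move let the fingers close. It gives the time, the measured TCP pose, the force, the opening and the grip force at its end, in the units of the state.
- get_obs(): the state, without advancing time (a new reading comes with each control period).
- imaging.camera(name): name is "side" or "top"; returns (picture, depth): 400x640x3 uint8, blue, green, red; 400x640 float32, m along the optical axis (not along the pixel's ray), 0 where there is no reading.
- imaging.get_calibration(name): a dict with "camera_matrix" (3x3 intrinsics, pixels), "eye" and "rotation" of the camera in the world. Camera axes: x right, y down, z forward; pixel columns grow to the right and rows downward; lengths in m; the calibration is good to about 2 mm. A picture is of the moment at which its call begins. get_calibration takes no time and is no camera call.
- order.job_done(): hands the job in; it is judged then, once.
The state is a dict: "clock": time; "joint_pos": joint angles; "joint_vel": joint speeds; "tau": joint torques, N m; "eef_pos": TCP position; "tool_rot": TCP orientation; "ft_force": force on the tool from outside, world axes, zero at the start; "ft_torque": the same for the moment, N m; "grip_width": finger opening in m; "grasp_force": force on a finger pad.
Only numpy, scipy, OpenCV 4.12 (cv2) and the standard library are available. Lean on these libraries where they do the work, as an engineer would, in place of code of your own. Each camera call takes 0.05 s, during which the arm holds its last target. There are 200 camera calls.

TASK

Slide the thin rectangular e-reader that lies on the low desk shelf towards the shelf's long front edge, the one nearest the robot, until about 3 cm of it sticks out past that edge, so that a person can then pick it up from below and above. Leave it lying flat on the shelf with its long side parallel to the edge. Only push or drag it with the fingertips, never pick it up, and leave everything else where it stands.

Things in the scene. Friction and masses are not known exactly. Their poses are not given: they have to be found in the camera images.
- shelf: low oak desk shelf, fixed: a board 240 (its x) x 640 (its y) x 18 mm thick on two end panels; origin under its centre at desk level. Its upper face is 90 mm above the desk, z up. Its x axis points from its front edge (nearest the robot, 120 mm from the origin along its -x) to its rear edge. It stands up to about 9 degrees askew on the desk. The space under the front edge is empty
- reader: thin black e-reader with a grey screen face up, a rigid slab 110 (its x) x 150 (its y, the long side) x 8 mm thick, about 0.2 kg, lying loose on the shelf well inside the front edge, up to about 17 degrees askew to the shelf and in its left or its right half; origin at the centre of its underside, z up. It slides with friction and stops when no longer pushed
- coaster: round cork coaster, 90 mm across, 6 mm thick, loose on the shelf in the half where the e-reader is not; origin at the centre of its underside
- jar: small lidded glass jar, 36 mm across, 50 mm tall, loose on the shelf midway along it, near the rear edge; origin at the centre of its underside
- succulent: succulent in a white pot, 52 mm across, about 62 mm tall, loose near the left (its +y) end of the shelf; origin at the centre of its underside
- stapler: black and grey stapler, 120 (its x) x 32 x 44 mm, loose near the right (its -y) end of the shelf; origin at the centre of its underside
- mug: white mug, 80 mm across, 90 mm tall, on the desk to the right; origin at the centre of its underside
- mouse: black computer mouse, 105 (its x) x 58 x 32 mm, on the desk in front of the shelf's right end; origin at the centre of its underside
- flask: green glass drinking bottle, 66 mm across, 200 mm tall, on the desk to the right of the shelf; origin at the centre of its underside
Things that resemble listed ones, but are neither listed nor needed, are in the scene too. Several things have the shape of the reader; the one meant has the colours described above.

How it is judged:
At the end, for the whole second after the job is handed in: The e-reader lies at rest, flat on the shelf, the middle of its long side 22 to 38 mm out past the shelf's front edge (30 mm, give or take 8) and within 8 degrees of parallel to it, its ends on the board's length; each other thing is within 15 mm of where it stood (x of reader in the frame of shelf between -0.103 and -0.087 m and y of reader in the frame of shelf between -0.235 and 0.235 m and angle between the y axis of reader and the y axis of shelf, either way round below 0.14 rad and angle between reader's own z axis and vertical below 0.04 rad and z of reader in the frame of shelf between 0.086 and 0.094 m and linear speed of reader below 0.01 m/s and angular speed of reader below 0.05 rad/s and distance of each of coaster, jar, succulent, stapler, mug, mouse, flask from where it was at the start of the episode below 0.015 m); the robot touches nothing.
It fails at once if the e-reader is lifted more than 8 mm off the shelf, or tipped by more than 9 degrees (height (world z) of reader above 0.098 m or angle between reader's own z axis and vertical above 0.16 rad).
It fails at once if the e-reader falls off the shelf (height (world z) of reader below 0.07 m).
It fails at once if another thing is moved by more than 15 mm (distance of any of coaster, jar, succulent, stapler, mug, mouse, flask from where it was at the start of the episode above 0.015 m).
It also fails if it takes over 38 s, if anything falls off the work surface, if the arm or the gripper's body presses on something with over 40 N, if the wrist force passes 120 N, or if a joint passes its speed limit or range.

## Working session

There is one attempt and no reset: what is moved stays moved. The work goes in short steps, Python scripts to look and compute and a tool call to move; the robot and the scene stay as the last step left them, time stands still between calls to the robot, and variables do not carry over. Pictures are saved under pics/ and viewed, at most 10 in all, crops included, and the job is handed in when it is done.

Besides the shell and the picture viewer there is one more tool, called after "Emit:" as name(argument=value, ...) on one line, values as JSON. apply_moves: Moves the arm, as the interface text tells. Its arguments: {"type":"object","properties":{"targets":{"type":"array","items":{"type":"array","items":{"type":"array","items":{"type":"number"}}}}},"required":["targets"]}

```bash
mkdir -p pics; cat > h.py <<'E'
import numpy as np, cv2
from workcell import get_obs, imaging, order
def pts(name,depth):
    c=imaging.get_calibration(name);K=np.array(c["camera_matrix"]);R=np.array(c["rotation"]);e=np.array(c["eye"])
    v,u=np.mgrid[0:400,0:640]
    r=np.stack([(u-K[0,2])/K[0,0],(v-K[1,2])/K[1,1],np.ones(u.shape)],-1)*depth[...,None]
    return r@R.T+e
E
python3 - <<'E'
from h import *
for n in("top","side"):
    p,d=imaging.camera(n);np.savez(n+"0.npz",p=p,d=d);cv2.imwrite(f"pics/{n}0.png",p)
    c=imaging.get_calibration(n);print(n,c)
P=pts("top",np.load("top0.npz")["d"]);print(P[200,320],P[100,320],P[200,100])
print(get_obs())
E
```

```text
top {'camera_matrix': array([[413.28577032,   0.        , 309.60342082],
       [  0.        , 413.28577032, 201.03569116],
       [  0.        ,   0.        ,   1.        ]]), 'eye': array([ 0.29726299, -0.05599424,  1.18212379]), 'rotation': array([ 0.70895695, -0.70287112,  0.03979018, -0.0420592 ])}
side {'camera_matrix': array([[415.32156678,   0.        , 323.33012068],
       [  0.        , 415.32156678, 199.41702154],
       [  0.        ,   0.        ,   1.        ]]), 'eye': array([0.34102272, 0.9406777 , 1.05901506]), 'rotation': array([-0.03492225,  0.9238921 , -0.38041165,  0.02215424])}Traceback (most recent call last):
  File "<stdin>", line 5, in <module>
  File "h.py", line 7, in pts
    return r@R.T+e
           ~^~~~
ValueError: matmul: Input operand 1 has a mismatch in its core dimension 0, with gufunc signature (n?,k),(k,m?)->(n?,m?) (size 4 is different from 3)
```

View pics/top0.png

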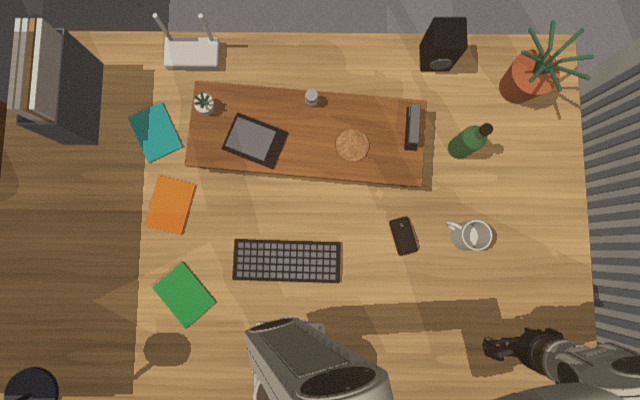

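View pics/side0.png

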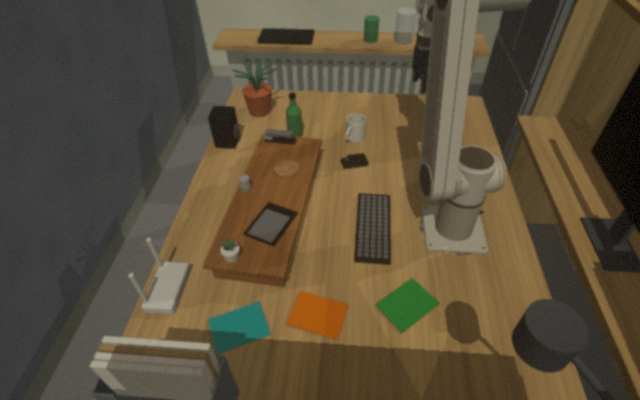

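The reader-shaped candidates in the top view are:
- teal slab (155,131)
- orange slab (170,205)
- green slab (184,294)
- black slab with a grey screen, on the shelf (255,140)

The black slab fits, since it has the described colours and is the only one on the shelf. In the side view it is at (270,224). The coaster is at (352,145), the jar at (311,97), the succulent at (204,103) and the stapler at (412,127).

```bash
sed -i 's/R=np.array(c\["rotation"\])/R=Rotation.from_quat(c["rotation"]).as_matrix()/; 1a from scipy.spatial.transform import Rotation' h.py
cat >> h.py <<'E'
def rect(name,p,d,zr,col,box=None):
    """Centre, long-axis angle and sizes of the min-area rectangle over points in a height band and colour mask."""
    P=pts(name,d);m=(d>0)&(P[...,2]>zr[0])&(P[...,2]<zr[1])&(P[...,0]>.25)&(P[...,0]<.9)&(np.abs(P[...,1])<.55)&col(p.astype(int))
    if box: b=np.zeros_like(m);b[box[1]:box[3],box[0]:box[2]]=1;m&=b
    m=cv2.morphologyEx(m.astype(np.uint8),cv2.MORPH_OPEN,np.ones((3,3)))
    n,l,s,_=cv2.connectedComponentsWithStats(m);k=1+np.argmax(s[1:,4]);q=P[l==k]
    c,(a,b),t=cv2.minAreaRect((q[:,:2]*1000).astype(np.float32))
    B=cv2.boxPoints((c,(a,b),t)); 
    e=B[1]-B[0];f=B[2]-B[1];L=e if np.linalg.norm(e)>np.linalg.norm(f) else f
    if L[1]<0:L=-L
    return np.array(c),np.degrees(np.arctan2(-L[0],L[1])),sorted((a,b)),np.median(q[:,2]),B,(l==k)
sat=lambda p:p.max(-1)-p.min(-1)
isread=lambda p:sat(p)<22
E
python3 - <<'E'
from h import *
for n,bx in(("top",(212,105,297,175)),("side",(235,195,310,250))):
    z=np.load(n+"0.npz");p,d=z["p"],z["d"]
    for nm,a in(("shelf",((.08,.115),lambda p:np.ones(p.shape[:2],bool))),("reader",((.08,.115),isread,bx))):
        c,t,s,h,B,m=rect(n,p,d,*a);print(n,nm,c.round(1),round(t,2),np.round(s,1),h.round(4),m.sum(),B.round(0).tolist())
p=np.load("top0.npz")["p"];cv2.imwrite("pics/crop.png",cv2.resize(p[70:200,170:440],None,fx=2.9,fy=2.9,interpolation=cv2.INTER_CUBIC))
P=pts("top",np.load("top0.npz")["d"])
for u,v in((352,145),(311,97),(204,103),(412,127),(403,235),(470,140)):print((u,v),P[v,u].round(3))
print(get_obs())
E
```

```text
top shelf [611.1 -40.7] -4.6 [241.9 641. ] 0.0908 19384 [[465.0, -350.0], [706.0, -370.0], [757.0, 269.0], [516.0, 288.0]]
top reader [587.2  98.4] -21.02 [106.2 145.7] 0.0987 1743 [[511.0, 49.0], [611.0, 11.0], [663.0, 147.0], [564.0, 185.0]]
side shelf [611.8 -39. ] -4.73 [241.6 644.2] 0.0897 9687 [[465.0, -350.0], [706.0, -370.0], [759.0, 272.0], [518.0, 292.0]]
side reader [587.6 102.6] -22.51 [102.7 141.8] 0.0974 992 [[513.0, 57.0], [608.0, 17.0], [662.0, 148.0], [567.0, 188.0]]
(352, 145) [ 0.577 -0.165  0.095]
(311, 97) [ 0.692 -0.053  0.141]
(204, 103) [0.674 0.226 0.141]
(412, 127) [ 0.616 -0.318  0.133]
(403, 235) [ 0.338 -0.312  0.03 ]
(470, 140) [ 0.58  -0.464  0.141]
{'clock': 0.1, 'joint_pos': array([-1.34797032e+00,  2.41328787e-01,  3.83946994e-03,  1.33517224e+00,
       -3.84792463e-06,  1.57079823e+00]), 'joint_vel': array([-0.00010876, -0.00181506,  0.00351689, -0.00091667, -0.00041043,
        0.00103624]), 'tau': array([ 7.54721405e-04, -3.73138404e+01,  2.53009880e+01,  1.08632739e-02,
        1.78725525e-06,  5.17276355e-08]), 'eef_pos': array([ 0.11035937, -0.48705286,  0.21079898]), 'tool_rot': array([ 9.93799662e-01,  1.11181661e-01, -1.05603312e-04, -9.26616831e-04]), 'ft_force': array([-0.02969946,  0.11030568,  0.33080699]), 'ft_torque': array([-0.0196104 , -0.0041598 ,  0.04224228]), 'grasp_force': 0.0, 'grip_width': 0.08511248834898211}
```

View pics/crop.png

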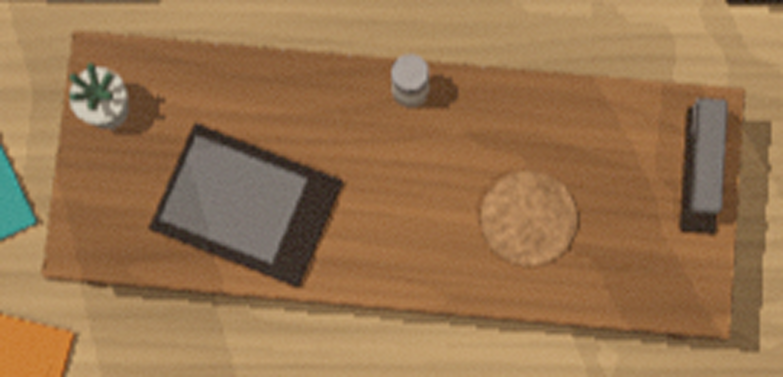

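The crop confirms it: black border, grey screen, on the shelf. The two views agree:

| Item | World position (mm) | Yaw | Top face height |
|---|---|---|---|
| Shelf | (611, -40) | -4.7° | 90 mm |
| Reader | (587, 100) | about -21.5° | 98 mm |

In the shelf frame the reader is at (-35, 138), so it must move 60 mm forward and turn +16.5°.

I'll straddle behind it with the open fingers lined up along the shelf's y axis. Pushing forward with both fingertips will square it.

Emit:
apply_moves(targets=[[[0,0,0.6,0,1],[0,0,0.6,0,1],[0.6,0.6,0,-2.2,1],[0.6,0.6,0,-2.2,1],[0.6,0.6,0,-2.2,1],[0.6,0.6,0,-2.2,1],[0.6,0.6,0,-2.2,1],[0.6,0.6,0,-2.2,1]]])

```text
clock: 0.77
eef_pos: [0.2551, -0.3421, 0.2593]
tool_rot: [1.0, -0.005, -0.0, -0.0]
ft_force: [1.0, -0.2, 0.1]
grip_width: 0.0854
grasp_force: 0.0
```

Emit:
apply_moves(targets=[[[0.6,0.6,0,-2.2,1],[0.6,0.6,0,-2.2,1],[0.6,0.6,0,0,1],[0.6,0.6,0,0,1],[0.6,0.6,0,0,1],[0.6,0.6,0,0,1],[0.6,0.6,0,0,1],[0.6,0.6,0,0,1]]])

```text
clock: 1.43
eef_pos: [0.4471, -0.1501, 0.2593]
tool_rot: [0.999, -0.042, -0.0, -0.0]
ft_force: [0.7, -1.0, -0.2]
grip_width: 0.0855
grasp_force: 0.0
```

Emit:
apply_moves(targets=[[[0.6,0.6,0,0,1],[0.6,0.6,0,0,1],[0.6,0.6,0,0,1],[0.6,0.6,0,0,1],[0.6,0.6,0,0,1],[0.6,0.6,0,0,1],[0.6,0.6,0,0,1],[0.6,0.6,0,0,1]]])

```text
clock: 2.1
eef_pos: [0.6374, 0.0013, 0.2589]
tool_rot: [1.0, -0.007, -0.001, -0.017]
ft_force: [-0.6, -0.9, 0.2]
grip_width: 0.0853
grasp_force: 0.0
```

```bash
python3 - <<'E'
from h import *
p,d=imaging.camera("side");cv2.imwrite("pics/s1.png",p)
o=get_obs();print({k:np.round(o[k],4) for k in("clock","joint_pos","joint_vel","eef_pos","tool_rot","ft_force")})
E
```

```text
{'clock': np.float64(2.15), 'joint_pos': array([-0.0117,  0.5316,  0.5494,  1.5895,  0.0352,  3.1406]), 'joint_vel': array([-0.0208, -0.0539, -0.1573, -0.011 , -0.0294, -0.0005]), 'eef_pos': array([0.641 , 0.0038, 0.2565]), 'tool_rot': array([ 9.998e-01, -5.400e-03, -3.000e-04, -1.760e-02]), 'ft_force': array([ 2.383 ,  1.6055, -0.2335])}
```

View pics/s1.png

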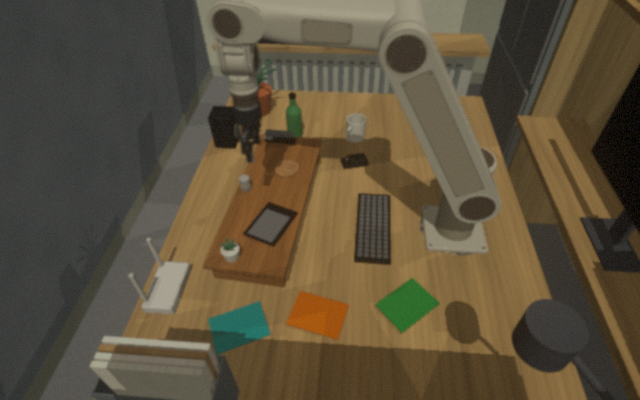

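The arm hangs over the shelf at z 0.26, and joint 6 is at its limit of 3.14. I'll turn half a turn the other way, which gives the same finger line.

Emit:
apply_moves(targets=[[[0,0,0,7,1],[0,0,0,7,1],[0,0,0,7,1],[0,0,0,7,1],[0,0,0,7,1],[0,0,0,7,1],[0,0,0,7,1],[0,0,0,7,1]]])

```text
clock: 2.82
eef_pos: [0.6363, 0.0002, 0.2588]
tool_rot: [0.885, 0.465, -0.008, -0.015]
ft_force: [0.3, -0.2, -0.1]
grip_width: 0.0855
grasp_force: 0.0
```

Emit:
apply_moves(targets=[[[0,0,0,7,1],[0,0,0,7,1],[0,0,0,7,1],[0,0,0,7,1],[0,0,0,7,1],[0,0,0,7,1],[0,0,0,7,1],[0,0,0,7,1]]])

```text
clock: 3.48
eef_pos: [0.6363, 0.0002, 0.2589]
tool_rot: [0.563, 0.826, -0.014, -0.01]
ft_force: [-0.3, 0.7, -0.1]
grip_width: 0.0855
grasp_force: 0.0
```

Emit:
apply_moves(targets=[[[0,0,0,7,1],[0,0,0,7,1],[0,0,0,7,1],[0,0,0,7,1],[0,0,0,7,1],[0,0,0,7,1],[0,0,0,7,1],[0,0,0,0,1]]])

```text
clock: 4.15
eef_pos: [0.6362, 0.0003, 0.259]
tool_rot: [0.172, 0.985, -0.016, -0.003]
ft_force: [1.3, 0.3, 0.4]
grip_width: 0.0853
grasp_force: 0.0
```

```bash
python3 - <<'E'
from h import *
o=get_obs();q=o["tool_rot"];print({k:np.round(o[k],4) for k in("clock","joint_pos","eef_pos","tool_rot","ft_force")},Rotation.from_quat(q).as_matrix().round(3))
x=Rotation.from_quat(q).as_matrix()[:,0];print(np.degrees(np.arctan2(x[1],x[0])))
E
```

```text
{'clock': np.float64(4.15), 'joint_pos': array([ 0.0161,  0.5325,  0.5574,  1.6083, -0.0307,  0.361 ]), 'eef_pos': array([6.362e-01, 3.000e-04, 2.590e-01]), 'tool_rot': array([ 0.1715,  0.985 , -0.0163, -0.0033]), 'ft_force': array([1.3479, 0.3011, 0.4259])} [[-0.941  0.338 -0.012]
 [ 0.338  0.941 -0.031]
 [ 0.001 -0.033 -0.999]]
160.2446255585667
```

Emit:
apply_moves(targets=[[[0.3,0.575,0,3.8,1],[0.3,0.575,0,3.8,1],[0.3,0.575,0,3.8,1],[0.3,0.575,0,3.7,1],[0,0,-0.5,0,1],[0,0,-0.5,0,1],[0,0,-0.5,0,1],[0,0,-0.5,0,1]]])

```text
clock: 4.82
eef_pos: [0.6845, 0.0926, 0.178]
tool_rot: [0.043, 0.999, -0.016, -0.001]
ft_force: [-0.1, 0.2, 0.0]
grip_width: 0.0853
grasp_force: 0.0
```

```bash
python3 - <<'E'
from h import *
o=get_obs();q=o["tool_rot"];print({k:np.round(o[k],4) for k in("clock","joint_pos","eef_pos","tool_rot","ft_force")},Rotation.from_quat(q).as_matrix().round(3))
x=Rotation.from_quat(q).as_matrix()[:,0];print(np.degrees(np.arctan2(x[1],x[0])))
p,d=imaging.camera("side");cv2.imwrite("pics/s2.png",cv2.resize(p[90:290,170:370],None,fx=3,fy=3,interpolation=cv2.INTER_CUBIC))
P=pts("side",d);m=(d>0)&(P[...,2]>.10)&(P[...,2]<.2)&(np.hypot(P[...,0]-.684,P[...,1]-.092)<.09)&(P[...,0]>.66)
q=P[m];print(len(q),np.percentile(q[:,2],[0,1,3,10]).round(4) if len(q) else"")
low=q[q[:,2]<np.percentile(q[:,2],6)];print(low.round(3)[:25])
E
```

```text
{'clock': np.float64(4.8167), 'joint_pos': array([ 0.1494,  0.6629,  0.5733,  1.4894, -0.0319,  0.2357]), 'eef_pos': array([0.6845, 0.0926, 0.178 ]), 'tool_rot': array([ 0.0431,  0.9989, -0.0165, -0.001 ]), 'ft_force': array([-0.0551,  0.233 ,  0.0412])} [[-0.996  0.086 -0.003]
 [ 0.086  0.996 -0.033]
 [ 0.001 -0.033 -0.999]]
175.06314053128884
0 Traceback (most recent call last):
  File "<stdin>", line 7, in <module>
    return _quantile_unchecked(
        a, q, axis, out, overwrite_input, method, keepdims, weights)
    return _ureduce(a,
                    func=_quantile_ureduce_func,
    ...<5 lines>...
                    overwrite_input=overwrite_input,
                    method=method)
    r = func(a, **kwargs)
    result = _quantile(arr,
                       quantiles=q,
    ...<2 lines>...
                       out=out,
                       weights=wgt)
    slices_having_nans = np.isnan(arr[-1, ...])
                                  ~~~^^^^^^^^^
IndexError: index -1 is out of bounds for axis 0 with size 0
```

View pics/s2.png

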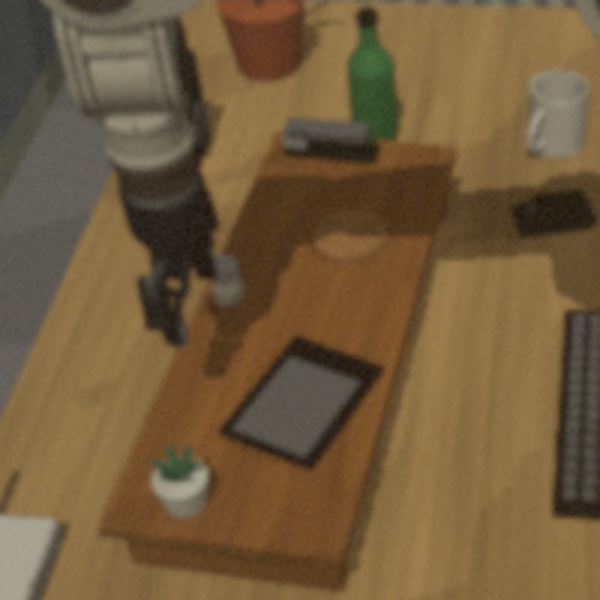

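The view shows the gripper behind the reader, near crop (175,320), with the jar and succulent clear of it. Next I'll lower it to find the board by touch.

Emit:
apply_moves(targets=[[[0,0,-0.48,0,1],[0,0,-0.48,0,1],[0,0,-0.48,0,1],[0,0,0,0,1]]])

```text
clock: 5.2
eef_pos: [0.6818, 0.0918, 0.1173]
tool_rot: [0.043, 0.999, -0.017, -0.005]
ft_force: [-1.2, 0.4, -1.9]
grip_width: 0.0854
grasp_force: 0.0
```

Emit:
apply_moves(targets=[[[0,0,-0.1,0,1],[0,0,-0.1,0,1],[0,0,0,0,1]]])

```text
clock: 5.45
eef_pos: [0.6852, 0.0923, 0.1147]
tool_rot: [0.042, 0.999, -0.016, 0.0]
ft_force: [-0.4, -0.4, 0.2]
grip_width: 0.0855
grasp_force: 0.0
```

```bash
python3 - <<'E'
from h import *
p,d=imaging.camera("side");o=get_obs();print(o["eef_pos"],o["ft_force"])
P=pts("side",d);m=(d>0)&(P[...,2]>.10)&(P[...,2]<.25)&(np.hypot(P[...,0]-.684,P[...,1]-.092)<.12)&(P[...,1]>-.02)
q=P[m];print(len(q),q.min(0) if len(q) else 0,q[np.argsort(q[:,2])[:12]].round(3))
E
```

```text
[0.68526598 0.09235215 0.11502251] [ 0.47683358 -0.0217599  -0.48386535]
530 [0.57051772 0.01684191 0.10000847] [[0.591 0.051 0.1  ]
 [0.623 0.071 0.1  ]
 [0.595 0.17  0.1  ]
 [0.647 0.127 0.1  ]
 [0.617 0.087 0.1  ]
 [0.629 0.121 0.1  ]
 [0.589 0.064 0.1  ]
 [0.626 0.088 0.1  ]
 [0.626 0.153 0.1  ]
 [0.591 0.106 0.1  ]
 [0.636 0.134 0.1  ]
 [0.577 0.059 0.1  ]]
```

Emit:
apply_moves(targets=[[[0,0,-0.05,0,1],[0,0,-0.05,0,1],[0,0,0,0,1]]])

```text
clock: 5.75
eef_pos: [0.6848, 0.0923, 0.1101]
tool_rot: [0.042, 0.999, -0.016, -0.0]
ft_force: [-0.1, 0.1, 0.5]
grip_width: 0.0851
grasp_force: 0.0
```

Emit:
apply_moves(targets=[[[0,0,-0.05,0,1],[0,0,0,0,1]]])

```text
clock: 5.92
eef_pos: [0.6846, 0.0923, 0.1077]
tool_rot: [0.042, 0.999, -0.016, -0.001]
ft_force: [-0.4, 0.3, -0.5]
grip_width: 0.0852
grasp_force: 0.0
```

Emit:
apply_moves(targets=[[[0,0,-0.05,0,1],[0,0,0,0,1]]])

```text
clock: 6.08
eef_pos: [0.6845, 0.0923, 0.1056]
tool_rot: [0.042, 0.999, -0.016, -0.001]
ft_force: [0.3, 0.1, 0.4]
grip_width: 0.0856
grasp_force: 0.0
```

Emit:
apply_moves(targets=[[[0,0,-0.05,0,1],[0,0,-0.05,0,1],[0,0,0,0,1]]])

```text
clock: 6.33
eef_pos: [0.6844, 0.0923, 0.1014]
tool_rot: [0.042, 0.999, -0.016, -0.001]
ft_force: [-1.0, -0.7, 0.2]
grip_width: 0.0858
grasp_force: 0.0
```

Emit:
apply_moves(targets=[[[0,0,-0.05,0,1],[0,0,0,0,1]]])

```text
clock: 6.5
eef_pos: [0.6845, 0.0923, 0.0996]
tool_rot: [0.042, 0.999, -0.016, -0.001]
ft_force: [-0.6, 0.1, 0.6]
grip_width: 0.0857
grasp_force: 0.0
```

Emit:
apply_moves(targets=[[[0,0,-0.05,0,1],[0,0,0,0,1]]])

```text
clock: 6.67
eef_pos: [0.6845, 0.0923, 0.0976]
tool_rot: [0.042, 0.999, -0.016, -0.001]
ft_force: [-0.5, 1.4, -0.7]
grip_width: 0.0852
grasp_force: 0.0
```

Emit:
apply_moves(targets=[[[0,0,-0.025,0,1],[0,0,0,0,1]]])

```text
clock: 6.83
eef_pos: [0.6847, 0.0923, 0.0969]
tool_rot: [0.042, 0.999, -0.016, -0.001]
ft_force: [-0.5, -0.1, -0.4]
grip_width: 0.0859
grasp_force: 0.0
```

Emit:
apply_moves(targets=[[[0,0,-0.025,0,1],[0,0,0,0,1]]])

```text
clock: 7.0
eef_pos: [0.6846, 0.0923, 0.0959]
tool_rot: [0.042, 0.999, -0.016, -0.001]
ft_force: [0.8, 0.4, -0.2]
grip_width: 0.0853
grasp_force: 0.0
```

Emit:
apply_moves(targets=[[[0,0,-0.025,0,1],[0,0,0,0,1]]])

```text
clock: 7.17
eef_pos: [0.6846, 0.0923, 0.0948]
tool_rot: [0.042, 0.999, -0.016, -0.001]
ft_force: [-0.5, 0.4, 0.1]
grip_width: 0.0856
grasp_force: 0.0
```

Emit:
apply_moves(targets=[[[0,0,-0.025,0,1],[0,0,0,0,1]]])

```text
clock: 7.33
eef_pos: [0.6846, 0.0923, 0.0938]
tool_rot: [0.042, 0.999, -0.016, -0.001]
ft_force: [0.4, -0.5, 0.1]
grip_width: 0.0855
grasp_force: 0.0
```

Emit:
apply_moves(targets=[[[0,0,-0.025,0,1],[0,0,0,0,1]]])

```text
clock: 7.5
eef_pos: [0.6846, 0.0923, 0.0928]
tool_rot: [0.042, 0.999, -0.016, -0.001]
ft_force: [-0.1, 0.0, -0.1]
grip_width: 0.0852
grasp_force: 0.0
```

Emit:
apply_moves(targets=[[[0,0,-0.025,0,1],[0,0,0,0,1]]])

```text
clock: 7.67
eef_pos: [0.6846, 0.0923, 0.0918]
tool_rot: [0.042, 0.999, -0.016, -0.001]
ft_force: [-0.2, -0.4, -1.3]
grip_width: 0.0854
grasp_force: 0.0
```

Emit:
apply_moves(targets=[[[0,0,-0.025,0,1],[0,0,0,0,1]]])

```text
clock: 7.83
eef_pos: [0.6846, 0.0923, 0.0908]
tool_rot: [0.042, 0.999, -0.016, -0.001]
ft_force: [0.1, 0.2, -0.4]
grip_width: 0.0853
grasp_force: 0.0
```

```bash
python3 - <<'E'
from h import *
p,d=imaging.camera("side");cv2.imwrite("pics/s3.png",cv2.resize(p[130:290,190:350],None,fx=3.7,fy=3.7,interpolation=cv2.INTER_CUBIC))
np.savez("s3.npz",p=p,d=d)
E
```

```text
(no output)
```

View pics/s3.png

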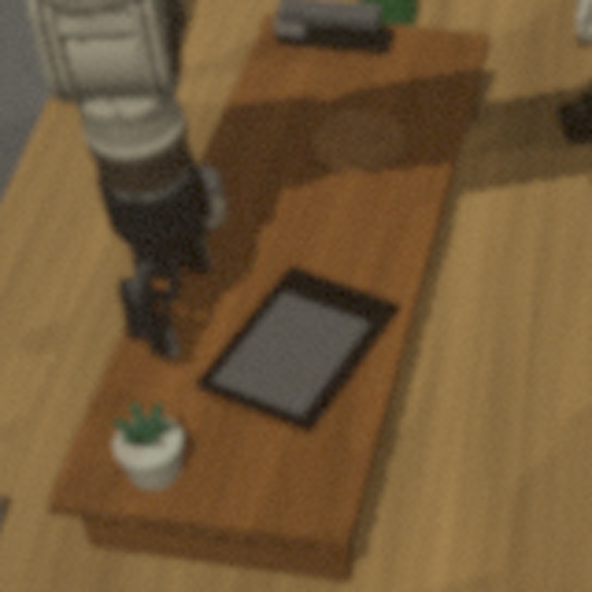

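```bash
python3 - <<'E'
from h import *
c=imaging.get_calibration("side");K=c["camera_matrix"];R=Rotation.from_quat(c["rotation"]).as_matrix();e=c["eye"]
for z in(.09,.1,.11):
  for yo in(.043,.057):
    w=np.array([.6846+.086*yo,.0923+yo,z]);q=K@(R.T@(w-e));u=q[:2]/q[2];print(z,yo,u.round(1),"crop",((u-[190,130])*3.7).round(0))
z=np.load("s3.npz");P=pts("side",z["d"])
for v,u in((224,236),(226,237),(222,235),(215,231)):print(v,u,P[v,u].round(3),z["p"][v,u])
E
```

```text
0.09 0.043 [236.5 230.6] crop [172. 372.]
0.09 0.057 [235.1 234.1] crop [167. 385.]
0.1 0.043 [236.  228.5] crop [170. 364.]
0.1 0.057 [234.6 231.9] crop [165. 377.]
0.11 0.043 [235.5 226.3] crop [168. 356.]
0.11 0.057 [234.  229.8] crop [163. 369.]
224 236 [0.682 0.142 0.128] [52 59 68]
226 237 [0.679 0.146 0.125] [44 60 82]
222 235 [0.681 0.147 0.143] [40 47 51]
215 231 [0.678 0.17  0.199] [16 25 35]
```

The finger's lower end shows near crop (172,355). The expected projections put it about 10 mm above the board, so I'll keep lowering.

Emit:
apply_moves(targets=[[[0,0,-0.05,0,1],[0,0,0,0,1]]])

```text
clock: 8.05
eef_pos: [0.6846, 0.0923, 0.0886]
tool_rot: [0.042, 0.999, -0.016, -0.001]
ft_force: [0.2, 0.5, -0.2]
grip_width: 0.0856
grasp_force: 0.0
```

Emit:
apply_moves(targets=[[[0,0,-0.05,0,1],[0,0,0,0,1]]])

```text
clock: 8.22
eef_pos: [0.6845, 0.0923, 0.0866]
tool_rot: [0.042, 0.999, -0.016, -0.001]
ft_force: [-0.4, -0.9, 0.2]
grip_width: 0.0856
grasp_force: 0.0
```

Emit:
apply_moves(targets=[[[0,0,-0.05,0,1],[0,0,0,0,1]]])

```text
clock: 8.38
eef_pos: [0.6845, 0.0923, 0.0846]
tool_rot: [0.042, 0.999, -0.016, -0.001]
ft_force: [-0.0, 0.3, -0.2]
grip_width: 0.0856
grasp_force: 0.0
```

Emit:
apply_moves(targets=[[[0,0,-0.05,0,1],[0,0,0,0,1]]])

```text
clock: 8.55
eef_pos: [0.6846, 0.0923, 0.0826]
tool_rot: [0.042, 0.999, -0.016, -0.001]
ft_force: [-0.0, 1.0, 0.4]
grip_width: 0.0852
grasp_force: 0.0
```

Emit:
apply_moves(targets=[[[0,0,-0.05,0,1],[0,0,0,0,1]]])

```text
clock: 8.72
eef_pos: [0.6845, 0.0923, 0.0806]
tool_rot: [0.042, 0.999, -0.016, -0.001]
ft_force: [-0.2, -1.0, -0.8]
grip_width: 0.0852
grasp_force: 0.0
```

```bash
python3 - <<'E'
from h import *
o=get_obs();print(o["eef_pos"],o["ft_force"],o["joint_pos"])
for n in("side","top"):
  p,d=imaging.camera(n);np.savez(n+"4.npz",p=p,d=d);P=pts(n,d)
  m=(d>0)&(P[...,2]>.102)&(P[...,2]<.2)&(abs(P[...,0]-.685)<.05)&(abs(P[...,1]-.095)<.1)
  q=P[m];print(n,len(q),np.percentile(q[:,2],[0,5,20,50]).round(3) if len(q) else "")
  if len(q):print(q[np.argsort(q[:,2])][:40:4].round(3))
p=np.load("side4.npz")["p"];cv2.imwrite("pics/s4.png",cv2.resize(p[170:250,200:290],None,fx=7,fy=7,interpolation=cv2.INTER_CUBIC))
E
```

```text
[0.68452185 0.09230962 0.0806073 ] [-0.15943738 -1.04182701 -0.80430499] [ 0.14895129  0.70283902  0.39208898  1.26786944 -0.03186276  0.23224188]
side 321 [0.112 0.12  0.137 0.169]
[[0.677 0.051 0.112]
 [0.673 0.05  0.116]
 [0.682 0.052 0.117]
 [0.688 0.054 0.119]
 [0.692 0.051 0.12 ]
 [0.682 0.148 0.122]
 [0.693 0.15  0.123]
 [0.691 0.051 0.125]
 [0.681 0.051 0.126]
 [0.677 0.052 0.127]]
top 174 [0.118 0.132 0.163 0.176]
[[0.669 0.048 0.118]
 [0.669 0.049 0.128]
 [0.673 0.041 0.131]
 [0.674 0.038 0.136]
 [0.672 0.043 0.141]
 [0.668 0.048 0.144]
 [0.668 0.05  0.152]
 [0.668 0.046 0.159]
 [0.668 0.051 0.161]
 [0.67  0.044 0.163]]
```

View pics/s4.png

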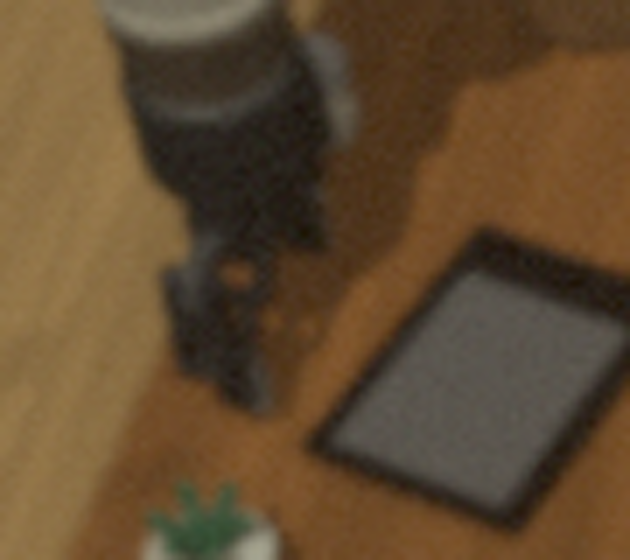

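The left fingertip is at crop (260,412), which is px (237,229), so it is still roughly 8 mm above the board. I'll continue by touch.

Emit:
apply_moves(targets=[[[0,0,-0.05,0,1],[0,0,0,0,1]]])

```text
clock: 8.98
eef_pos: [0.6846, 0.0923, 0.0787]
tool_rot: [0.042, 0.999, -0.016, -0.001]
ft_force: [0.3, -0.5, -0.7]
grip_width: 0.0854
grasp_force: 0.0
```

Emit:
apply_moves(targets=[[[0,0,-0.04,0,1],[0,0,0,0,1]]])

```text
clock: 9.15
eef_pos: [0.6845, 0.0923, 0.0771]
tool_rot: [0.042, 0.999, -0.016, -0.001]
ft_force: [-0.3, 0.1, -0.2]
grip_width: 0.0853
grasp_force: 0.0
```

Emit:
apply_moves(targets=[[[0,0,-0.04,0,1],[0,0,0,0,1]]])

```text
clock: 9.32
eef_pos: [0.6846, 0.0923, 0.0755]
tool_rot: [0.042, 0.999, -0.016, -0.001]
ft_force: [0.2, -0.2, -0.2]
grip_width: 0.0854
grasp_force: 0.0
```

Emit:
apply_moves(targets=[[[0,0,-0.04,0,1],[0,0,0,0,1]]])

```text
clock: 9.48
eef_pos: [0.6846, 0.0923, 0.0739]
tool_rot: [0.042, 0.999, -0.016, -0.001]
ft_force: [0.2, -1.3, -0.4]
grip_width: 0.0851
grasp_force: 0.0
```

Emit:
apply_moves(targets=[[[0,0,-0.04,0,1],[0,0,0,0,1]]])

```text
clock: 9.65
eef_pos: [0.6846, 0.0923, 0.0723]
tool_rot: [0.042, 0.999, -0.016, -0.001]
ft_force: [0.2, 0.5, -0.3]
grip_width: 0.0853
grasp_force: 0.0
```

```bash
python3 - <<'E'
from h import *
o=get_obs();print(o["eef_pos"],o["ft_force"],o["tau"].round(2),o["grip_width"])
n="side"
p,d=imaging.camera(n);P=pts(n,d)
m=(d>0)&(P[...,2]>.095)&(P[...,2]<.3)&(abs(P[...,0]-.685)<.035)&(abs(P[...,1]-.095)<.08)&(P[...,2]>.1)
q=P[m]
for a in np.arange(.1,.3,.02):
  s=q[(q[:,2]>=a)&(q[:,2]<a+.02)]
  if len(s):print(round(a,2),len(s),s.min(0).round(3),s.max(0).round(3))
E
```

```text
[0.68456613 0.09229808 0.07228639] [ 0.16512043  0.47331857 -0.27768315] [  0.   -57.65  24.86  -0.    -0.1    0.  ] 0.08533367450404798
0.1 40 [0.65  0.049 0.101] [0.695 0.152 0.12 ]
0.12 45 [0.67  0.049 0.12 ] [0.696 0.153 0.139]
0.14 68 [0.667 0.025 0.14 ] [0.702 0.173 0.16 ]
0.16 98 [0.665 0.025 0.16 ] [0.704 0.171 0.18 ]
0.18 107 [0.664 0.03  0.181] [0.704 0.172 0.2  ]
0.2 108 [0.655 0.033 0.2  ] [0.702 0.17  0.22 ]
0.22 109 [0.65  0.107 0.22 ] [0.716 0.14  0.24 ]
0.24 122 [0.65  0.111 0.24 ] [0.718 0.14  0.26 ]
0.26 149 [0.65  0.081 0.26 ] [0.717 0.138 0.28 ]
0.28 110 [0.65  0.099 0.28 ] [0.714 0.138 0.3  ]
```

Emit:
apply_moves(targets=[[[0,0,-0.03,0,1],[0,0,0,0,1]]])

```text
clock: 9.87
eef_pos: [0.6846, 0.0923, 0.0712]
tool_rot: [0.042, 0.999, -0.016, -0.001]
ft_force: [0.3, -0.2, -0.6]
grip_width: 0.0854
grasp_force: 0.0
```

Emit:
apply_moves(targets=[[[0,0,-0.03,0,1],[0,0,0,0,1]]])

```text
clock: 10.03
eef_pos: [0.6846, 0.0923, 0.07]
tool_rot: [0.042, 0.999, -0.016, -0.001]
ft_force: [-0.1, -1.0, -0.5]
grip_width: 0.0857
grasp_force: 0.0
```

Emit:
apply_moves(targets=[[[0,0,-0.03,0,1],[0,0,0,0,1]]])

```text
clock: 10.2
eef_pos: [0.6846, 0.0923, 0.0688]
tool_rot: [0.042, 0.999, -0.016, -0.001]
ft_force: [-0.5, -0.6, -0.5]
grip_width: 0.0854
grasp_force: 0.0
```

```bash
python3 - <<'E'
from h import *
for n in("side","top"):
  p,d=imaging.camera(n);P=pts(n,d)
  c=imaging.get_calibration(n);K=c["camera_matrix"];R=Rotation.from_quat(c["rotation"]).as_matrix()
  for yo,nm in((-.043,"R"),(.05,"L")):
    w=np.array([.6846+.086*yo,.0923+yo,.1]);q=K@(R.T@(w-c["eye"]));u,v=(q[:2]/q[2]).round().astype(int)
    print(n,nm,u,v)
    for dv in range(-8,7):print(dv,[f"{P[v+dv,u+k,0]:.3f},{P[v+dv,u+k,1]:.3f},{P[v+dv,u+k,2]:.3f}" for k in(-2,0,2)])
E
```

```text
side R 244 208
-8 ['0.683,0.049,0.137', '0.675,0.054,0.142', '0.669,0.052,0.141']
-7 ['0.682,0.053,0.136', '0.675,0.054,0.138', '0.670,0.051,0.135']
-6 ['0.683,0.054,0.133', '0.676,0.054,0.134', '0.671,0.051,0.131']
-5 ['0.683,0.054,0.129', '0.677,0.054,0.129', '0.671,0.051,0.127']
-4 ['0.685,0.052,0.122', '0.678,0.054,0.124', '0.671,0.053,0.124']
-3 ['0.686,0.050,0.115', '0.677,0.056,0.122', '0.672,0.052,0.118']
-2 ['0.685,0.054,0.115', '0.678,0.056,0.117', '0.672,0.055,0.116']
-1 ['0.688,0.050,0.105', '0.681,0.051,0.108', '0.674,0.053,0.110']
0 ['0.689,0.049,0.100', '0.681,0.052,0.104', '0.675,0.051,0.103']
1 ['0.691,0.045,0.091', '0.685,0.044,0.090', '0.679,0.043,0.090']
2 ['0.690,0.050,0.092', '0.684,0.047,0.089', '0.677,0.049,0.091']
3 ['0.690,0.052,0.089', '0.683,0.053,0.091', '0.678,0.049,0.087']
4 ['0.690,0.054,0.086', '0.682,0.056,0.089', '0.676,0.054,0.088']
5 ['0.688,0.061,0.090', '0.680,0.064,0.093', '0.675,0.060,0.090']
6 ['0.686,0.067,0.091', '0.681,0.064,0.088', '0.674,0.064,0.089']
side L 235 230
-8 ['0.677,0.170,0.170', '0.680,0.151,0.148', '0.675,0.149,0.146']
-7 ['
[... 2249 characters left out ...]
16,0.052,0.594', '0.516,0.049,0.594']
-3 ['0.514,0.054,0.595', '0.514,0.051,0.595', '0.514,0.048,0.596']
-2 ['0.512,0.054,0.597', '0.513,0.051,0.596', '0.513,0.048,0.596']
-1 ['0.511,0.054,0.595', '0.511,0.051,0.597', '0.510,0.048,0.598']
0 ['0.509,0.054,0.597', '0.509,0.051,0.597', '0.509,0.048,0.597']
1 ['0.508,0.054,0.597', '0.508,0.051,0.597', '0.507,0.048,0.598']
2 ['0.505,0.053,0.600', '0.506,0.051,0.597', '0.506,0.048,0.599']
3 ['0.504,0.054,0.598', '0.504,0.050,0.599', '0.504,0.047,0.600']
4 ['0.502,0.053,0.599', '0.502,0.050,0.600', '0.502,0.047,0.600']
5 ['0.500,0.053,0.601', '0.501,0.051,0.598', '0.501,0.047,0.599']
6 ['0.499,0.053,0.601', '0.499,0.050,0.602', '0.499,0.047,0.601']
```

Depth on both fingers puts the tips at about z 0.098. The reported TCP height therefore doesn't give the open-tip height, so depth and touch decide. About 6 mm to go.

Emit:
apply_moves(targets=[[[0,0,-0.06,0,1],[0,0,0,0,1]]])

```text
clock: 10.47
eef_pos: [0.6845, 0.0923, 0.0662]
tool_rot: [0.042, 0.999, -0.016, -0.001]
ft_force: [-0.6, -0.5, -0.9]
grip_width: 0.085
grasp_force: 0.0
```

Emit:
apply_moves(targets=[[[0,0,-0.03,0,1],[0,0,0,0,1]]])

```text
clock: 10.63
eef_pos: [0.6846, 0.0923, 0.0651]
tool_rot: [0.042, 0.999, -0.016, -0.001]
ft_force: [0.0, -0.1, 0.8]
grip_width: 0.0855
grasp_force: 0.0
```

Emit:
apply_moves(targets=[[[0,0,-0.03,0,1],[0,0,0,0,1]]])

```text
clock: 10.8
eef_pos: [0.6846, 0.0923, 0.064]
tool_rot: [0.042, 0.999, -0.016, -0.001]
ft_force: [-0.3, 0.3, -0.4]
grip_width: 0.0854
grasp_force: 0.0
```

Emit:
apply_moves(targets=[[[0,0,-0.03,0,1],[0,0,0,0,1]]])

```text
clock: 10.97
eef_pos: [0.6846, 0.0923, 0.0628]
tool_rot: [0.042, 0.999, -0.016, -0.001]
ft_force: [-0.1, -0.4, -0.3]
grip_width: 0.0857
grasp_force: 0.0
```

Emit:
apply_moves(targets=[[[0,0,-0.03,0,1],[0,0,0,0,1]]])

```text
clock: 11.13
eef_pos: [0.6846, 0.0923, 0.0616]
tool_rot: [0.042, 0.999, -0.016, -0.001]
ft_force: [-0.2, -0.8, 0.8]
grip_width: 0.0856
grasp_force: 0.0
```

Emit:
apply_moves(targets=[[[0,0,-0.03,0,1],[0,0,0,0,1]]])

```text
clock: 11.3
eef_pos: [0.6846, 0.0923, 0.0604]
tool_rot: [0.042, 0.999, -0.016, -0.001]
ft_force: [-0.5, 0.5, 0.5]
grip_width: 0.0857
grasp_force: 0.0
```

```bash
cat >> h.py <<'E'
def tips(x0=.6846,y0=.0923):
  p,d=imaging.camera("side");P=pts("side",d);c=imaging.get_calibration("side");K=c["camera_matrix"];R=Rotation.from_quat(c["rotation"]).as_matrix()
  for yo,nm in((-.043,"R"),(.05,"L")):
    w=np.array([x0+.086*yo,y0+yo,.1]);q=K@(R.T@(w-c["eye"]));u,v=(q[:2]/q[2]).round().astype(int)
    for k in(-2,-1,0,1,2):print(nm,k,[f"{P[v+dv,u+k,1]:.3f},{P[v+dv,u+k,2]:.3f}" for dv in range(-4,7)])
E
python3 -c "
from h import *
tips();o=get_obs();print(o['eef_pos'],o['ft_force'],o['tau'])"
```

```text
R -2 ['0.058,0.128', '0.053,0.118', '0.051,0.112', '0.053,0.109', '0.054,0.106', '0.051,0.098', '0.047,0.089', '0.050,0.087', '0.054,0.086', '0.060,0.088', '0.064,0.088']
R -1 ['0.058,0.128', '0.053,0.118', '0.054,0.115', '0.052,0.108', '0.052,0.104', '0.050,0.096', '0.054,0.097', '0.050,0.087', '0.053,0.086', '0.062,0.091', '0.063,0.087']
R 0 ['0.051,0.122', '0.055,0.121', '0.056,0.117', '0.052,0.108', '0.053,0.105', '0.051,0.098', '0.051,0.093', '0.052,0.090', '0.056,0.089', '0.064,0.093', '0.066,0.091']
R 1 ['0.050,0.121', '0.052,0.118', '0.055,0.117', '0.052,0.109', '0.054,0.106', '0.051,0.098', '0.053,0.096', '0.051,0.089', '0.055,0.089', '0.060,0.089', '0.067,0.093']
R 2 ['0.056,0.127', '0.051,0.117', '0.057,0.118', '0.055,0.112', '0.051,0.103', '0.054,0.102', '0.055,0.098', '0.052,0.090', '0.052,0.086', '0.061,0.090', '0.064,0.089']
L -2 ['0.169,0.151', '0.173,0.151', '0.171,0.144', '0.153,0.118', '0.152,0.111', '0.152,0.107', '0.149,0.100', '0.144,0.088', '0.149,0.090', '0.152,0.088', '0.158,0.091']
L -1 ['0.169,0.150', '0.166,0.143', '0.171,0.144', '0.171,0.140', '0.151,0.111', '0.152,0.108', '0.151,0.102', '0.145,0.090', '0.149,0.090', '0.152,0.088', '0.155,0.087']
L 0 ['0.164,0.145', '0.166,0.143', '0.160,0.132', '0.154,0.119', '0.154,0.115', '0.150,0.105', '0.151,0.102', '0.146,0.091', '0.147,0.087', '0.155,0.092', '0.154,0.087']
L 1 ['0.143,0.121', '0.148,0.122', '0.150,0.120', '0.150,0.115', '0.152,0.113', '0.155,0.111', '0.153,0.104', '0.142,0.086', '0.147,0.088', '0.156,0.094', '0.155,0.088']
L 2 ['0.148,0.126', '0.146,0.120', '0.144,0.113', '0.145,0.110', '0.145,0.104', '0.148,0.104', '0.149,0.100', '0.146,0.091', '0.147,0.089', '0.149,0.086', '0.155,0.088']
[0.6846103  0.09230502 0.06043315] [ 0.12512968 -0.49700371 -0.32445187] [ 4.73689779e-04 -5.73413658e+01  2.44092321e+01  3.61115125e-02
 -1.02713057e-01  4.43556871e-06]
```

Emit:
apply_moves(targets=[[[0,0,-0.03,0,1],[0,0,0,0,1]]])

```text
clock: 11.52
eef_pos: [0.6846, 0.0923, 0.0592]
tool_rot: [0.042, 0.999, -0.016, -0.001]
ft_force: [0.5, 0.3, 0.6]
grip_width: 0.0856
grasp_force: 0.0
```

Emit:
apply_moves(targets=[[[0,0,-0.02,0,1],[0,0,0,0,1]]])

```text
clock: 11.68
eef_pos: [0.6848, 0.0924, 0.0589]
tool_rot: [0.042, 0.999, -0.016, -0.0]
ft_force: [-0.3, -0.4, 0.7]
grip_width: 0.0855
grasp_force: 0.3
```

Emit:
apply_moves(targets=[[[0,0,-0.02,0,1],[0,0,0,0,1]]])

```text
clock: 11.85
eef_pos: [0.6848, 0.0924, 0.0587]
tool_rot: [0.042, 0.999, -0.016, -0.0]
ft_force: [-1.8, -0.2, 4.1]
grip_width: 0.0854
grasp_force: 2.3
```

Touch found the board at TCP z 0.059. I'll raise the tool a little and push.

Emit:
apply_moves(targets=[[[0,0,0.06,0,1],[-0.125,0.01,0,0,1],[-0.125,0.01,0,0,1],[-0.125,0.01,0,0,1],[-0.125,0.01,0,0,1],[-0.125,0.01,0,0,1],[-0.125,0.01,0,0,1],[0,0,0,0,1]]])

```text
clock: 12.52
eef_pos: [0.6534, 0.0949, 0.0602]
tool_rot: [0.041, 0.999, -0.016, -0.001]
ft_force: [-0.0, 0.6, 0.8]
grip_width: 0.0855
grasp_force: 0.0
```

```bash
cat >> h.py <<'E'
def where():
  th=np.radians(-4.66);A=np.array([[np.cos(th),np.sin(th)],[-np.sin(th),np.cos(th)]]);S=np.array([611.3,-40.])
  for n,bx in(("top",(200,90,310,200)),("side",(225,180,330,260))):
    p,d=imaging.camera(n);c,t,s,h,B,m=rect(n,p,d,(.093,.104),isread,bx)
    print(n,"shelf xy",(A@(c-S)).round(1),"rel deg",round(t+4.66,2),np.round(s,1),h.round(4),"corners",((B-S)@A.T).round(0).tolist())
  o=get_obs();print("tool",(A@(o["eef_pos"][:2]*1000-S)).round(1),o["eef_pos"].round(4),o["ft_force"].round(1),o["clock"])
E
python3 -c "
from h import *
where()"
```

```text
top shelf xy [-53.   91.1] rel deg 80.73 [ 66.7 107.1] 0.0984 corners [[-111.0, 67.0], [-6.0, 50.0], [5.0, 115.0], [-101.0, 133.0]]
side shelf xy [-45.1 136. ] rel deg -11.63 [105.  143.6] 0.0975 corners [[-111.0, 76.0], [-8.0, 55.0], [21.0, 196.0], [-82.0, 217.0]]
tool [ 32.  137.8] [0.6544 0.0948 0.0603] [-0.5  0.9  0.7] 12.6167
```

The reader slides and turns as planned: -16.5° to -11.6°. The side view is unobstructed.

Emit:
apply_moves(targets=[[[-0.125,0.01,0,0,1],[-0.125,0.01,0,0,1],[-0.125,0.01,0,0,1],[-0.125,0.01,0,0,1],[-0.125,0.01,0,0,1],[-0.125,0.01,0,0,1],[-0.125,0.01,0,0,1],[-0.125,0.01,0,0,1]]])

```text
clock: 13.28
eef_pos: [0.6142, 0.0979, 0.0602]
tool_rot: [0.042, 0.999, -0.016, -0.001]
ft_force: [0.1, -0.0, -0.7]
grip_width: 0.0854
grasp_force: 0.3
```

```bash
python3 -c "
from h import *
where()"
```

```text
top shelf xy [-74.2  85.9] rel deg 91.14 [ 75.3 106.2] 0.0986 corners [[-127.0, 47.0], [-20.0, 49.0], [-22.0, 125.0], [-128.0, 123.0]]
side shelf xy [-74.6 128.2] rel deg -1.26 [105.5 144.9] 0.0973 corners [[-129.0, 57.0], [-23.0, 55.0], [-20.0, 199.0], [-126.0, 202.0]]
tool [ -9.  137.7] [0.6135 0.098  0.0602] [-1.1 -0.7 -0.3] 13.3833
```

Emit:
apply_moves(targets=[[[-0.1,0.008,0,0,1],[-0.1,0.008,0,0,1],[-0.1,0.008,0,0,1],[-0.1,0.008,0,0,1],[-0.05,0.004,0,0,1],[-0.05,0.004,0,0,1],[0,0,0,0,1]]])

```text
clock: 13.97
eef_pos: [0.5942, 0.0996, 0.0603]
tool_rot: [0.041, 0.999, -0.016, -0.001]
ft_force: [0.2, 0.5, -0.3]
grip_width: 0.0855
grasp_force: 0.0
```

```bash
python3 -c "
from h import *
where()"
```

```text
top shelf xy [-94.7  86.9] rel deg 91.55 [ 78.3 109.2] 0.0984 corners [[-148.0, 46.0], [-39.0, 49.0], [-41.0, 128.0], [-150.0, 125.0]]
side shelf xy [-93.4 126.4] rel deg 0.4 [104.3 144. ] 0.0973 corners [[-145.0, 54.0], [-41.0, 55.0], [-42.0, 199.0], [-146.0, 198.0]]
tool [-28.1 137.7] [0.5944 0.0995 0.0602] [ 0.1 -1.1 -0.6] 14.0667
```

It's at about -94 mm and parallel. Now I'll back off, lift, and clear the view to verify.

Emit:
apply_moves(targets=[[[0.2,-0.016,0,0,1],[0.2,-0.016,0,0,1],[0,0,0.25,0,1],[0,0,0.6,0,1],[0,0,0.8,0,1],[0,0,0.8,0,1],[0,0,0.8,0,1],[0,0,0.8,0,1]]])

```text
clock: 14.73
eef_pos: [0.6108, 0.0981, 0.2246]
tool_rot: [0.042, 0.999, -0.016, -0.0]
ft_force: [2.1, -0.2, -0.2]
grip_width: 0.0857
grasp_force: 0.0
```

Emit:
apply_moves(targets=[[[0,0,0.6,0,1],[0,0,0.6,0,1],[-0.6,-0.7,0,0,1],[-0.6,-0.7,0,0,1],[-0.6,-0.7,0,0,1],[-0.6,-0.7,0,0,1],[-0.6,-0.7,0,0,1],[-0.6,-0.7,0,0,1]]])

```text
clock: 15.4
eef_pos: [0.4657, -0.0709, 0.2711]
tool_rot: [0.041, 0.999, -0.016, 0.0]
ft_force: [-0.2, -2.0, -0.5]
grip_width: 0.0857
grasp_force: 0.0
```

Emit:
apply_moves(targets=[[[-0.5,-0.7,0,0,1],[-0.5,-0.7,0,0,1],[-0.3,-0.8,0,0,1],[-0.3,-0.8,0,0,1],[0,-0.8,0,0,1],[0,0,0,0,1],[0,0,0,0,1]]])

```text
clock: 15.98
eef_pos: [0.4025, -0.2232, 0.2709]
tool_rot: [0.043, 0.999, -0.016, -0.0]
ft_force: [-0.3, 0.2, -1.3]
grip_width: 0.0855
grasp_force: 0.0
```

```bash
python3 -c "
from h import *
where()
p,d=imaging.camera('top');P=pts('top',d);cv2.imwrite('pics/t9.png',p)
c,t,s,h,B,m=rect('top',p,d,(.08,.094),lambda p:np.ones(p.shape[:2],bool));print('shelf',c,t,s)
"
```

```text
top shelf xy [-95.2 121.9] rel deg -0.23 [105.8 146.3] 0.0987 corners [[-148.0, 49.0], [-43.0, 49.0], [-42.0, 195.0], [-148.0, 195.0]]
side shelf xy [-94.1 128.3] rel deg 0.69 [ 99.6 137.2] 0.0973 corners [[-143.0, 59.0], [-43.0, 60.0], [-45.0, 198.0], [-145.0, 196.0]]
tool [-193.  -197.8] [ 0.4028 -0.2215  0.2706] [0.5 0.1 0.1] 16.0833
shelf [612.83013916 -25.32748413] -4.7237597 [241.57144165039062, 609.002685546875]
```

View pics/t9.png

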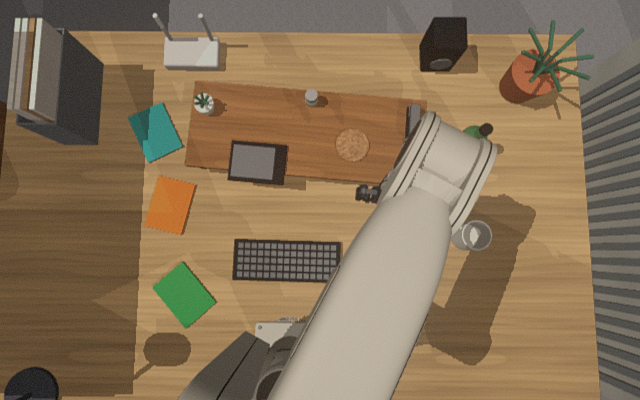

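The picture shows the reader at (258,162), flat and parallel to the edge and overhanging the front by about 30 mm. The jar, succulent and coaster are unmoved, and the arm is clear of everything.

```bash
python3 -c "
from workcell import order
print(order.job_done())"
```

```text
the job is handed in; nothing more can be done
None
```

I slid the e-reader forward until it stuck out about 30 mm past the shelf's front edge, flat and within 1° of parallel, and handed the job in at about 16 s; the final picture showed nothing else visibly moved, though the arm hid the mouse and part of the stapler and bottle, and no verdict came back.

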